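# Find the locking groove by feel and seat the index pin

## Robot

A 6-joint arm with a two-finger parallel gripper is mounted at the origin on the work surface. World frame = base frame: x ahead of the robot, y to its left, z up, the work surface at z = 0. Lengths are in m, angles in degrees, forces in N, time in s.
With the tool pointing down it reaches from about 0.275 to 0.75 m from the base axis. Payload 10.2 kg.
Tool frame: the origin (TCP) lies at the very end of the fingers, on their centre line; the grasp point (between the pads) lies 19 mm behind it; z points along the fingers, y is the line along which they close (so a half turn about z gives the same grasp; the last joint's range is limited). The gripper opens to 85 mm and grips with 20 to 120 N. Pads are 22 mm wide; open, the fingers measure 114 mm over their backs; the gripper's body (76 mm by 85 mm) begins 54 mm behind the grasp point. The pads swing forward as they close: fully open they stand 13 mm farther back than shut.
Start: joints at [-88.717, 17.928, 85.812, -0, 76.261, -12.8], TCP at [0.128, -0.509, 0.231] pointing down, gripper open.
Joint ranges: [-168.41, 168.41], [-55.51, 124.54], [10.69, 146.95], [-70.63, 250.63], [1, 178], [-165.06, 165.06]. Speed limits (degrees/s): [136.94, 136.94, 172.46, 180, 180, 180].

## Interface

Orientations are given as [roll, pitch, yaw] about the fixed x, y, z axes, in that order (R = Rz(yaw) Ry(pitch) Rx(roll)).
In Python, from workcell import arm gives the robot as it stands.
- The arm moves only by the tool carry_out, never from a script. Its argument "moves" is a list that holds one entry, the list of rows, each a list of 7 numbers: the shift along the world's x, y, z in units of 40 mm (1.0 is 40 mm), then the turn, a rotation vector about the world's x, y, z in degrees, then the finger opening in mm, from 0 to 85.4. In form: [[[tx, ty, tz, rx, ry, rz, jaw], ...]]. A call has 1 to 20 rows; each row is the pose to reach, as a shift and turn from the pose commanded when the call began; what a row does not reach only later rows make up. A row lasts 1/12 s, in which the tool goes at most 41.7 mm and 7.16 degrees, less where a joint would pass 70% of its speed; a pose out of reach is approached as far as the arm can. A call with a gripper value outside its range is refused whole. The fingers move at their own pace and stop on an object; "newtons" is the grip in N (left out, the last holds). Time passes only in rows, so rows that repeat a pose let the fingers close. It gives the time, the measured TCP pose, the force, the opening and the grip force at its end, in the units of the state.
- arm.observe(): the state, without advancing time (a new reading comes with each control period).
- arm.get_image(name): name is "scene" or "top" or "wrist"; returns the picture (480x640x3 uint8, red, green, blue); there is no depth.
- arm.camera_info(name): a dict with "camera_matrix" (3x3 intrinsics, pixels), "R" (3x3) and "t" (3): a world point X has camera coordinates R X + t; the wrist camera has in their place "mount" (4x4, takes a point from camera to tool coordinates, whose origin is the TCP and whose axes are the flange's). Camera axes: x right, y down, z forward; pixel columns grow to the right and rows downward; lengths in m; the calibration is good to about 2 mm. The wrist camera is an equidistant fisheye: a pixel r from the principal point sees the ray r / f radians off the axis. A picture is of the moment at which its call begins: read the wrist's pose just before it. camera_info takes no time and is no camera call.
- arm.sign_off(): hands the job in; it is judged then, once.
Trained networks look in the newest picture that a camera, given by its name, has taken for a name from the list of things; names that differ only in an ending like _2 or _b are one class to them, and where a whole thing is asked for, a point or a joint stands for the part that bears it (a point fixed in the world has none). Each returns a list of dicts, best first, with "score" (0 to 1); they miss things now and then, are a little off and sometimes report something else, mostly with a low value. They report only what shows in the picture. A call takes as long as a camera call. They do not tell look-alikes from the thing itself.
- arm.recognise(target, camera): "point" ([column, row] in pixels, amid what is visible of it).
- arm.masks_of(target, camera): "region" (480x640 bool, what is visible of it) and "point" ([column, row] in pixels, amid what is visible of it).
The state is a dict: "time": time; "joint_positions": joint angles; "dq": joint speeds; "tau": joint torques, N m; "eef_pos": TCP position; "eef_rot": TCP orientation; "wrist_force": force on the tool from outside, world axes, zero at the start; "ft_torque": the same for the moment, N m; "gripper_width": finger opening in m; "grip_force": force on a finger pad.
Only numpy, scipy, OpenCV 4.12 (cv2) and the standard library are available. Lean on these libraries where they do the work, as an engineer would, in place of code of your own. Each camera call takes 0.05 s, during which the arm holds its last target. There are 200 camera calls.

## Task

Take the footed index pin out of the wooden rest block, put its foot down through the square mouth of the aluminium guide block onto the steel bar inside, and drag it along the slot, slowly and pressing only lightly (a few newtons; 25 N on the bar or block would mar them), until the foot drops into the groove cut across the bar. Stop there, make sure the foot is fully down in the groove with the pin upright, and let go; leave the plain dowel standing in the rest block.

Things in the scene. Friction and masses are not known exactly. Their poses are not given: they have to be found in the camera images.
- pin: Loose steel pin, 84 mm tall, 0.13-0.21 kg, upright in a hole of the rest block, underside 10 mm above the bench. From below: round foot 18 mm diameter, 8 mm thick, 1.5 mm bevel under it; round stem 9 mm diameter; square handle 22 x 22 mm from 42 to 84 mm up. Origin: centre of the foot's underside; z up the pin, x and y square to the handle's faces.
- dowel: Plain round steel dowel, no foot or handle, 18 mm diameter, 55 mm tall, upright in the other hole of the rest block; not needed. Origin: centre of its underside, z along it.
- rest: Fixed wooden block 60 (x) x 130 (y) x 30 mm (z) with two round 23 mm holes, 20 mm deep, 35 mm either side of its middle along its y axis; one holds the pin, the other the dowel. Origin: centre of its underside.
- guide: Fixed aluminium block 60 (x) x 190 (y) x 52 mm (z) on a base plate 90 mm wide. Its 8 mm thick top has a keyhole slot along y: a square mouth 24 x 24 mm near its -y end, then a slot 12 mm wide to 76 mm on the +y side. Through it along y runs a clamped steel bar that sticks out at both ends and does not give under light pushes. Origin: centre of its underside, z up.
- mouth (a point): Centre of the square mouth, at the height of the guide block's top face (52 mm above the bench, 22 mm above the bar).
- slot_end (a point): On the slot's centre line, in the top face, 130 mm from the mouth's centre along the guide block's +y axis: the farthest point to which the stem's axis should be dragged.
- tunnel (a point): Point on the floor of the tunnel under the slot, 65 mm from the mouth. The tunnel is 26 mm wide, 14 mm high; its floor is the flat top of the bar, 30 mm above the bench. A groove 22 mm wide, 8 mm deep is cut across the bar, its middle anywhere from 30 to 115 mm from the mouth's centre: only felt, not marked (dark smears mean nothing). The foot fits under the slot's lips.
Not all that is in view belongs to the job. What is shaped like the dowel but blue, orange or pink is not meant.

How it is judged (in metres and radians):
On the way, in this order (a step that is already met when the one before it is completed fails the run):
1. the foot is put down through the mouth onto the bar (horizontal distance between pin and mouth below 0.008 m and z of pin in the frame of guide below 0.036 m), for 0.05 s.
2. the foot is dragged along the bar under the lips, out of the mouth (x of pin in the frame of guide between -0.006 and 0.006 m and y of pin in the frame of guide between -0.046 and 0.075 m and z of pin in the frame of guide between 0.026 and 0.0345 m), for 0.1 s.
3. the foot has dropped into the groove (x of pin in the frame of guide between -0.006 and 0.006 m and y of pin in the frame of guide between -0.04 and 0.075 m and z of pin in the frame of guide below 0.0245 m), for 0.2 s.
At the end, for the whole second after the job is handed in: The pin stands released and still, tilted under 0.12 rad, foot within 2.5 mm of the groove bottom (22 mm above the bench), within 6 mm of the slot's centre line, beyond the mouth; the dowel stands in its hole, within 12 mm of its start, tilted under 0.2 rad (all of step 3 and angle between pin's own z axis and vertical below 0.12 rad and linear speed of pin below 0.01 m/s and contact force between the fingers and pin below 0.1 N and distance of dowel from where it was at the start of the episode below 0.012 m and angle between dowel's own z axis and vertical below 0.2 rad); the robot touches nothing.
It fails at once if the pin is pressed on the guide block or its bar with more than 25 N (contact force between pin and guide above 25 N).
It fails at once if the dowel is taken from the rest block or knocked over (distance of dowel from where it was at the start of the episode above 0.018 m).
It also fails if it takes over 72 s, if anything falls off the work surface, if the arm or the gripper's body presses on something with over 40 N, if the wrist force passes 120 N, or if a joint passes its speed limit or range.

## Working session

There is one attempt and no reset: what is moved stays moved. The work goes in short steps, Python scripts to look and compute and a tool call to move; the robot and the scene stay as the last step left them, time stands still between calls to the robot, and variables do not carry over. Pictures are saved under pics/ and viewed, at most 10 in all, crops included, and the job is handed in when it is done.

Besides the shell and the picture viewer there is one more tool, called after "Call:" as name(argument=value, ...), one argument or row to a line, values as JSON. carry_out: Moves the arm, as the interface text tells. Its arguments: {"type":"object","properties":{"moves":{"type":"array"},"newtons":{"type":"number"}},"required":["moves"]}

```bash
mkdir -p pics; ls; python3 - <<'E'
from workcell import arm
import cv2,numpy as np
for c in ["top","scene"]:
    im=arm.get_image(c); cv2.imwrite(f"pics/{c}0.png",im[:,:,::-1])
    i=arm.camera_info(c); print(c,np.round(i["camera_matrix"],1).tolist(),np.round(i["R"],4).tolist(),np.round(i["t"],4).tolist())
    for n in ["pin","dowel","rest","guide"]:
        print(n,[(round(d["score"],2),np.round(d["point"]).tolist()) for d in arm.recognise(n,c)[:4]])
s=arm.observe();print({k:np.round(v,3).tolist() for k,v in s.items()})
print(arm.camera_info("wrist"))
E
```

```text
pics
top [[496.8, 0.0, 318.9], [0.0, 496.8, 243.0], [0.0, 0.0, 1.0]] [[0.0147, -0.9999, -0.0038], [-0.989, -0.014, -0.1469], [0.1469, 0.0059, -0.9891]] [0.1136, 0.5265, 0.7762]
pin [(0.79, [237.0, 256.0]), (0.42, [219.0, 264.0])]
dowel [(0.7, [186.0, 306.0]), (0.69, [197.0, 258.0]), (0.57, [156.0, 261.0]), (0.47, [236.0, 217.0])]
rest [(0.74, [221.0, 263.0])]
guide [(0.66, [415.0, 250.0])]
scene [[433.5, 0.0, 324.3], [0.0, 433.5, 244.2], [0.0, 0.0, 1.0]] [[-0.5559, 0.8312, -0.0093], [0.6306, 0.4143, -0.6563], [-0.5416, -0.3707, -0.7545]] [0.1927, -0.3249, 1.0326]
pin [(0.79, [408.0, 278.0])]
dowel [(0.74, [453.0, 308.0]), (0.74, [453.0, 272.0]), (0.63, [498.0, 340.0]), (0.59, [482.0, 286.0])]
rest []
guide [(0.82, [253.0, 233.0])]
{'time': 0.5, 'joint_positions': [-88.716, 17.928, 85.813, 0.001, 76.261, -12.801], 'dq': [-0.025, -0.022, -0.061, -0.028, 0.009, 0.096], 'tau': [-0.002, -41.193, -25.977, -0.0, 0.001, -0.0], 'eef_pos': [0.128, -0.509, 0.231], 'eef_rot': [-179.998, -0.002, 14.085], 'wrist_force': [-0.661, -0.411, -0.141], 'ft_torque': [0.005, -0.052, 0.033], 'grip_force': 0.0, 'gripper_width': 0.086}
{'camera_matrix': array([[371.64829954,   0.        , 313.74422482],
       [  0.        , 371.64829954, 236.53449158],
       [  0.        ,   0.        ,   1.        ]]), 'mount': array([[ 5.61441160e-04, -9.49225200e-01, -3.14596891e-01,
         8.07604843e-02],
       [ 9.99999558e-01,  7.70345246e-04, -5.39707205e-04,
        -3.84520694e-04],
       [ 7.54651899e-04, -3.14596448e-01,  9.49225213e-01,
        -1.42008105e-01],
       [ 0.00000000e+00,  0.00000000e+00,  0.00000000e+00,
         1.00000000e+00]])}
```

View pics/top0.png

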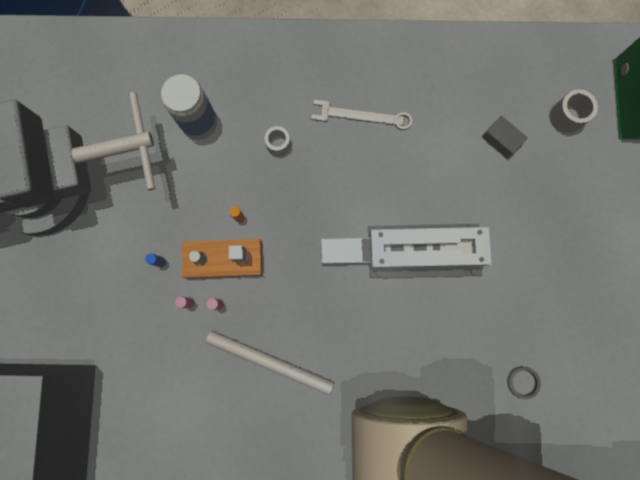

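View pics/scene0.png

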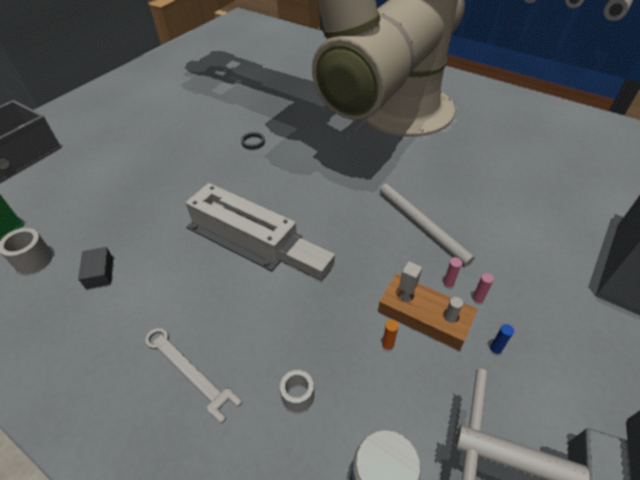

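Top view: the rest block is at (221,258). The square handle at (236,254) is the pin, and the grey round at (196,257) is the dowel. The blue (154,260), orange (236,213) and pink (184,302)/(214,304) pieces are look-alikes. The guide spans (370–490, 228–268), with its mouth at the right near (467,246) and the bar sticking out to the left. The scene view agrees: pin (409,280), dowel (454,308).

```bash
cat > h.py <<'E'
from workcell import arm
import cv2,numpy as np
from scipy.spatial.transform import Rotation as Ro
def ray(cam,uv,pose=None):
    i=arm.camera_info(cam);K=np.array(i["camera_matrix"])
    d=np.array([(uv[0]-K[0,2])/K[0,0],(uv[1]-K[1,2])/K[1,1],1.])
    if cam!="wrist":
        R=np.array(i["R"]);return -R.T@np.array(i["t"]),R.T@d
    r=np.hypot(d[0],d[1]);d=np.array([*(d[:2]/max(r,1e-9)*np.sin(r)),np.cos(r)])
    p,e=pose;T=np.eye(4);T[:3,:3]=Ro.from_euler("xyz",e,degrees=True).as_matrix();T[:3,3]=p
    M=T@np.array(i["mount"]);return M[:3,3],M[:3,:3]@d
def at(cam,uv,z,pose=None):
    o,d=ray(cam,uv,pose);return (o+d*(z-o[2])/d[2])[:2]
E
python3 - <<'E'
from h import *
im=cv2.imread("pics/top0.png")
a=cv2.resize(im[200:310,140:270],None,fx=6,fy=6,interpolation=cv2.INTER_CUBIC)[:600,:780]
cv2.imwrite("pics/crop_rest.png",a)
for n,uv,z in [("pin",(236,252),.094),("dowel",(196,257),.065),("mouth",(467,246),.052),("slotend",(386,247),.052),("gl",(371,227),.052),("gr",(490,228),.052),("gbl",(371,266),.052),("gbr",(490,264),.052)]:
    print(n,np.round(at("top",uv,z),4))
E
```

```text
pin [0.501  0.2472]
dowel [0.4958 0.3153]
mouth [ 0.5214 -0.1176]
slotend [0.5179 0.0129]
gl [0.5503 0.037 ]
gr [ 0.5514 -0.1557]
gbl [0.4868 0.0371]
gbr [ 0.4928 -0.1536]
```

View pics/crop_rest.png

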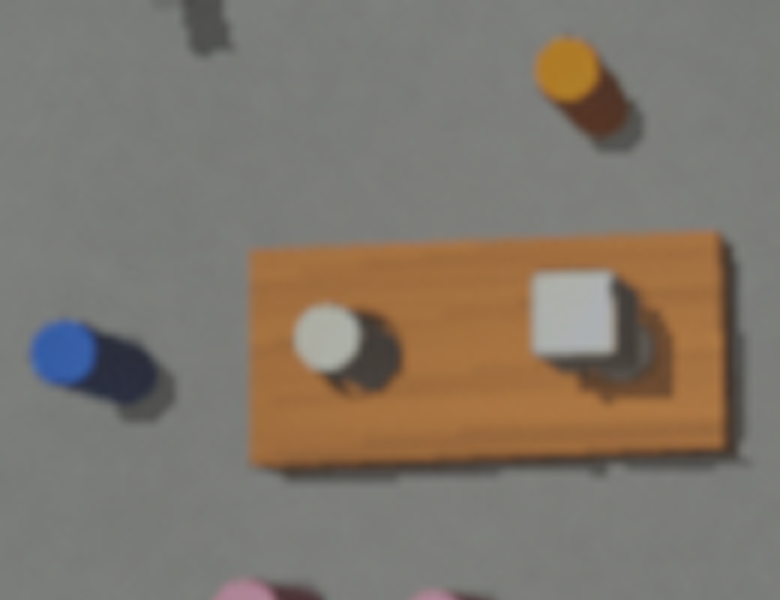

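The enlarged crop shows the pin's square handle at crop (574,313), which is (235.7,252.2) in the picture. The plain grey round dowel is at crop (327,338). The coloured cylinders stand outside the block. The pin is therefore the square-topped piece, and it is at about (0.50,0.247). I'll move over the guide first for a close look.

Call:
carry_out(
  moves=[
    [[0.3,0.3,0,0,0,3,60],[0.9,0.9,-0.1,0,0,8,60],[1.6,1.6,-0.1,0,0,14,60],[2.3,2.3,-0.2,0,0,20,60],[3.0,3.0,-0.2,0,0,26,60],[3.7,3.7,-0.3,0,0,32,60],[4.4,4.4,-0.3,0,0,38,60],[5.1,5.1,-0.4,0,0,44,60],[5.8,5.8,-0.4,0,0,50,60],[6.5,6.5,-0.5,0,0,56,60],[7.2,7.2,-0.6,0,0,61,60],[7.9,7.9,-0.6,0,0,66,60],[8.6,8.5,-0.7,0,0,70,60],[9.2,9.0,-0.7,0,0,74,60],[9.6,9.3,-0.8,0,0,76,60],[9.8,9.5,-0.8,0,0,76,60],[9.8,9.5,-0.8,0,0,76,60],[9.8,9.5,-0.8,0,0,76,60],[9.8,9.5,-0.8,0,0,76,60]],
  ],
)

```text
time: 2.08
eef_pos: [0.5191, -0.1301, 0.1995]
eef_rot: [-180.0, 0.0, 90.0]
wrist_force: [-0.2, 0.9, -0.6]
gripper_width: 0.0604
grip_force: 0.0
```

```bash
python3 - <<'E'
from h import *
s=arm.observe();print(s["time"],s["eef_pos"],s["eef_rot"],s["wrist_force"],s["joint_positions"])
im=arm.get_image("wrist");cv2.imwrite("pics/w1.png",im[:,:,::-1])
E
```

```text
2.0833 [ 0.51905874 -0.13013129  0.19953087] [-1.79997226e+02  1.72364091e-02  8.99755056e+01] [-0.18550315  0.90168165 -0.62308116] [-2.66186424e+01  2.06930630e+01  8.68582250e+01 -1.74681425e-02
  7.24434768e+01 -2.65888792e+01]
```

View pics/w1.png

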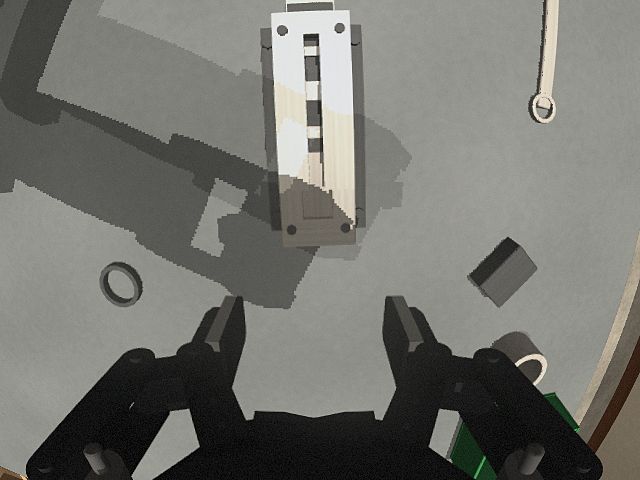

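The wrist view shows the guide with corners near (272,12), (348,10), (355,240) and (283,247). The slot runs from (312,34) to the mouth at about (317,204), half in shadow. I'll rectify this onto the plane of the guide's top face.

```bash
cat >> h.py <<'E'
def proj(X,pose):
    i=arm.camera_info("wrist");K=np.array(i["camera_matrix"]);p,e=pose
    T=np.eye(4);T[:3,:3]=Ro.from_euler("xyz",e,degrees=True).as_matrix();T[:3,3]=p
    M=np.linalg.inv(T@np.array(i["mount"]));c=X@M[:3,:3].T+M[:3,3]
    q=np.hypot(c[...,0],c[...,1]);th=np.arctan2(q,c[...,2])
    s=K[0,0]*th/np.maximum(q,1e-9);return np.stack([c[...,0]*s+K[0,2],c[...,1]*s+K[1,2]],-1)
def rect(im,pose,x0,x1,y0,y1,z,mm):
    # rows: x decreasing downward; columns: y decreasing rightwards
    ys=np.arange(y1,y0,-mm);xs=np.arange(x1,x0,-mm)
    Y,X=np.meshgrid(ys,xs);uv=proj(np.stack([X,Y,0*X+z],-1),pose).astype(np.float32)
    return cv2.remap(im,uv[...,0],uv[...,1],cv2.INTER_CUBIC)
E
python3 - <<'E'
from h import *
im=cv2.imread("pics/w1.png")
pose=([0.51905874,-0.13013129,0.19953087],[-179.997226,0.017236,89.9755])
r=rect(im,pose,.475,.565,-.17,.045,.052,.00028)
l=cv2.cvtColor(r,cv2.COLOR_BGR2LAB);l[...,0]=cv2.createCLAHE(3,(4,4)).apply(l[...,0]);r=cv2.cvtColor(l,cv2.COLOR_LAB2BGR)
for k,y in enumerate(np.arange(.04,-.17,-.02)):
    c=int((.045-y)/.00028);cv2.line(r,(c,0),(c,6),(0,0,255),1)
for x in np.arange(.48,.565,.01):
    c=int((.565-x)/.00028);cv2.line(r,(0,c),(6,c),(0,0,255),1)
print(r.shape);cv2.imwrite("pics/r1.png",r)
E
```

```text
(322, 768, 3)
```

View pics/r1.png

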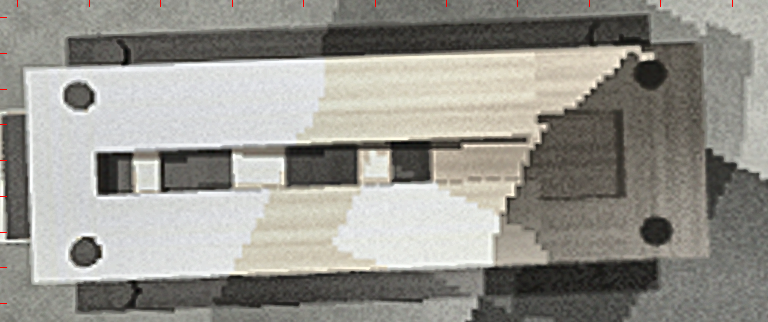

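The rectified guide's corners are (24,68), (703,41), (709,258) and (33,285), which measures 190 × 60.8 mm and matches the description. That puts its centre at (0.5194,-0.0578) with yaw +2.3°. The mouth spans cols 540–624, so it is centred 60 mm toward -y, at about (0.5218,-0.1178). Next, a look at the rest.

Call:
carry_out(
  moves=[
    [[0,0.4,0,0,0,0,45],[-0.1,1.1,0,0,0,0,45],[-0.1,1.9,0,0,0,0,45],[-0.2,2.7,0,0,0,0,45],[-0.2,3.5,0,0,0,0,45],[-0.3,4.3,0,0,0,0,45],[-0.3,5.1,0,0,0,0,45],[-0.4,5.9,0,0,0,0,45],[-0.4,6.6,0,0,0,0,45],[-0.5,7.2,0,0,0,0,45],[-0.5,7.5,0,0,0,0,45],[-0.5,7.5,0,0,0,0,45],[-0.5,7.5,0,0,0,0,45],[-0.5,7.5,0,0,0,0,45]],
  ],
)

```text
time: 3.3
eef_pos: [0.5, 0.1693, 0.1993]
eef_rot: [-180.0, 0.0, 90.0]
wrist_force: [-0.7, -1.5, -0.5]
gripper_width: 0.0449
grip_force: 0.0
```

```bash
python3 - <<'E'
from h import *
s=arm.observe();pose=(s["eef_pos"],s["eef_rot"]);print(s["time"],pose)
im=arm.get_image("wrist")[:,:,::-1].copy();cv2.imwrite("pics/w2.png",im)
r=rect(im,pose,.45,.55,.2,.36,.094,.00025)
r2=rect(im,pose,.45,.55,.2,.36,.03,.00025)
a=cv2.resize(np.vstack([r,r2])[:,:],None,fx=.75,fy=.75,interpolation=cv2.INTER_AREA)
print(r.shape,a.shape);cv2.imwrite("pics/r2.png",a)
E
```

```text
3.3 (array([0.50003442, 0.16932617, 0.19929982]), array([-1.79999646e+02,  2.10447472e-02,  8.99922934e+01]))
(401, 640, 3) (602, 480, 3)
```

View pics/r2.png

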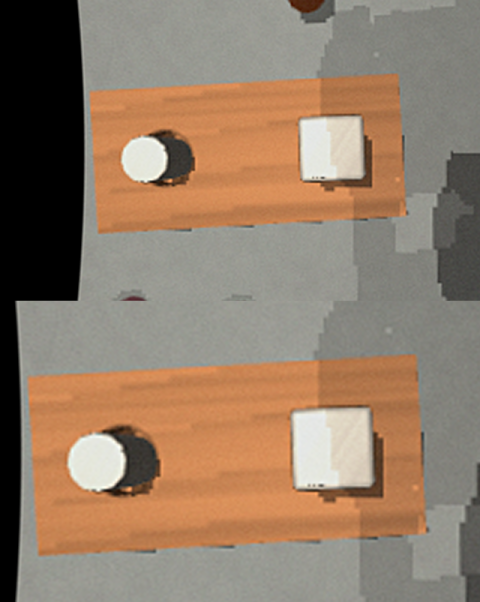

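Upper half (plane z=94 mm): handle top corners are near (299,117), (361,115), (364,180) and (302,182), so the pin is at (0.5005,0.2495) with about 2.5° yaw. Lower half (plane z=30 mm): the rest outline puts its -y hole at (0.5008,0.249), which agrees, so the pin is upright. I'll grasp with the fingers closing along x, away from the dowel.

Call:
carry_out(
  moves=[
    [[0,0.3,0,0,0,1,45],[0,0.8,0,0,0,2,45],[0,1.4,-0.2,0,0,2.5,45],[0,1.8,-0.6,0,0,2.5,45],[0,2.0,-1.1,0,0,2.5,45],[0,2.0,-1.7,0,0,2.5,45],[0,2.0,-2.3,0,0,2.5,45],[0,2.0,-2.8,0,0,2.5,45],[0,2.0,-3.2,0,0,2.5,45],[0,2.0,-3.5,0,0,2.5,45],[0,2.0,-3.62,0,0,2.5,45],[0,2.0,-3.62,0,0,2.5,45],[0,2.0,-3.62,0,0,2.5,10],[0,2.0,-3.62,0,0,2.5,10],[0,2.0,-3.62,0,0,2.5,10],[0,2.0,-3.62,0,0,2.5,10],[0,2.0,-3.62,0,0,2.5,10],[0,2.0,-3.62,0,0,2.5,10],[0,2.0,-3.62,0,0,2.5,10]],
  ],
  newtons=30,
)

```text
time: 4.93
eef_pos: [0.5002, 0.2509, 0.0555]
eef_rot: [179.9, -0.0, 92.6]
wrist_force: [-0.4, 0.2, 5.7]
gripper_width: 0.0217
grip_force: 32.4
```

Call:
carry_out(
  moves=[
    [[0,0,0.15,0,0,0,10],[0,0,0.5,0,0,0,10],[0,0,0.9,0,0,0,10],[0,0,1.3,0,0,0,10],[0.0,-0.3,1.6,0,0,0,10],[0.1,-0.9,1.7,0,0,0,10],[0.1,-1.6,1.7,0,0,0,10],[0.2,-2.4,1.7,0,0,0,10],[0.2,-3.2,1.7,0,0,0,10],[0.3,-4.0,1.7,0,0,0,10],[0.3,-4.8,1.7,0,0,0,10],[0.4,-5.6,1.7,0,0,0,10],[0.4,-6.4,1.7,0,0,0,10],[0.5,-7.2,1.7,0,0,0,10],[0.5,-7.9,1.7,0,0,0,10],[0.54,-8.5,1.7,0,0,0,10],[0.54,-8.9,1.7,0,0,0,10],[0.54,-9.1,1.7,0,0,0,10],[0.54,-9.18,1.7,0,0,0,10],[0.54,-9.18,1.7,0,0,0,10]],
  ],
)

```text
time: 6.6
eef_pos: [0.5212, -0.1163, 0.1225]
eef_rot: [-180.0, -0.0, 92.6]
wrist_force: [-0.1, 0.4, -2.2]
gripper_width: 0.022
grip_force: 31.3
```

Call:
carry_out(
  moves=[
    [[0,0,0,0,0,0,10],[0,0,0,0,0,0,10],[0,0,0,0,0,0,10]],
  ],
)

```text
time: 6.85
eef_pos: [0.5214, -0.1155, 0.1225]
eef_rot: [-180.0, -0.0, 92.7]
wrist_force: [-0.4, -0.1, -1.9]
gripper_width: 0.0217
grip_force: 31.3
```

```bash
python3 - <<'E'
from h import *
s=arm.observe();pose=(s["eef_pos"],s["eef_rot"]);print(s["time"],pose,s["wrist_force"])
im=arm.get_image("wrist")[:,:,::-1].copy();cv2.imwrite("pics/w3.png",im)
# expected mouth centre (z=.052) and pin foot centre (underside) pixels
print("mouth px",proj(np.array([[.5218,-.1178,.052]]),pose))
p=np.array(pose[0]);print("foot exp",p[2]-.044,proj(np.array([[p[0],p[1]-.0014,p[2]-.044]]),pose))
c=cv2.resize(im[130:330,200:430],None,fx=3,fy=3,interpolation=cv2.INTER_CUBIC)
t=cv2.imread("pics/top0.png");t=arm.get_image("top")[:,:,::-1]
cv2.imwrite("pics/c3.png",cv2.convertScaleAbs(c,alpha=1.6,beta=10))
E
```

```text
6.85 (array([ 0.52136281, -0.11553587,  0.12252746]), array([-1.79995200e+02, -9.47284303e-03,  9.26505568e+01])) [-0.36446328 -0.09743044 -1.93588861]
mouth px [[314.50236641 256.97909745]]
foot exp 0.0785274552062415 [[313.85463067 273.18272429]]
```

View pics/c3.png

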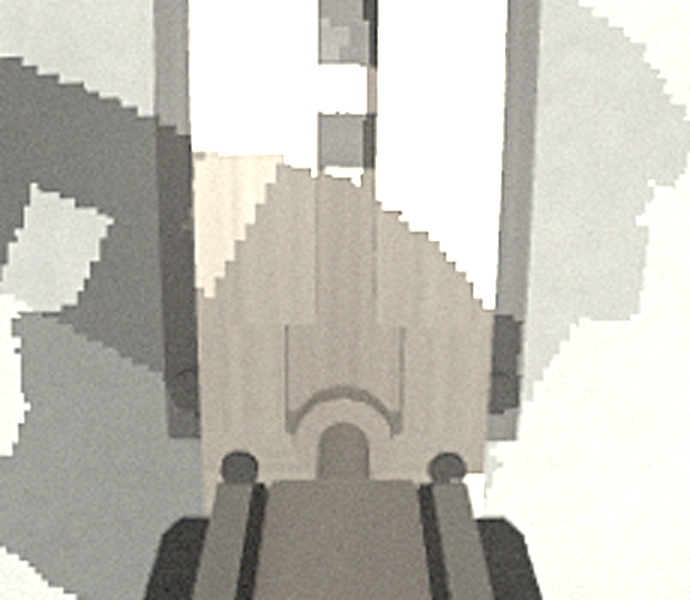

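The crop shows the mouth between cols 287–404 with its far edge at row 325. The foot is centred at col 346 with its top-disc arc at row about 400, so it is well aligned in x. I'll check y numerically.

```bash
python3 - <<'E'
from h import *
pose=([0.52136281,-0.11553587,0.12252746],[-179.9952,-0.00947,92.6506])
q=lambda *a:np.round((proj(np.array([a]),pose)[0]-[200,130])*3,1)
c=np.array([.5194,-.0578]);u=np.array([-.04,.9992]);v=np.array([.9992,.04])
for n,a,b in [("far L",-.048,.012),("far R",-.048,-.012),("slot L",-.03,.006),("slot R",-.03,-.006)]:
    p=c+u*a+v*b;print(n,q(p[0],p[1],.052))
zf=.1225-.0545+.0105
for dy in [-.003,-.0014,0,.002]:
  y=-.11554+dy
  print(dy,"top disc arc",q(.5214,y+.009,zf+.008),"side arc low",q(.5214,y+.009,zf+.0015),"sides",q(.5304,y,zf+.008),q(.5124,y,zf+.008),"stem",q(.5259,y,zf+.012),q(.5169,y,zf+.012))
E
```

```text
far L [403.6 325.5]
far R [284.3 324.8]
slot L [375.2 238.5]
slot R [314.1 238.1]
-0.003 top disc arc [343.8 409.3] side arc low [343.7 395.1] sides [392.3 458.2] [290.3 453.9] stem [367.3 467.1] [315.3 464.9]
-0.0014 top disc arc [344.2 400.7] side arc low [344.1 386.8] sides [392.9 450. ] [290.6 445.7] stem [367.8 458.8] [315.7 456.6]
0 top disc arc [344.6 393.2] side arc low [344.5 379.5] sides [393.4 442.8] [290.8 438.4] stem [368.3 451.4] [316.  449.2]
0.002 top disc arc [345.2 382.4] side arc low [345.1 369. ] sides [394.1 432.4] [291.2 428. ] stem [369.  440.9] [316.4 438.7]
```

The predictions match the picture to within about 0.5 mm. The pin sits 0.8 mm toward +y of the mouth's centre, so I'll correct that and lower it.

Call:
carry_out(
  moves=[
    [[0,-0.02,-0.1,0,0,0,10],[0,-0.02,-0.22,0,0,0,10],[0,-0.02,-0.35,0,0,0,10],[0,-0.02,-0.45,0,0,0,10],[0,-0.02,-0.53,0,0,0,10],[0,-0.02,-0.61,0,0,0,10],[0,-0.02,-0.69,0,0,0,10],[0,-0.02,-0.77,0,0,0,10],[0,-0.02,-0.85,0,0,0,10],[0,-0.02,-0.92,0,0,0,10],[0,-0.02,-0.97,0,0,0,10],[0,-0.02,-1.0,0,0,0,10],[0,-0.02,-1.0,0,0,0,10],[0,-0.02,-1.0,0,0,0,10]],
  ],
)

```text
time: 8.12
eef_pos: [0.5214, -0.1173, 0.0826]
eef_rot: [180.0, 0.0, 92.6]
wrist_force: [-0.5, 0.1, -1.4]
gripper_width: 0.0215
grip_force: 31.3
```

Call:
carry_out(
  moves=[
    [[0,0,-0.03,0,0,0,10],[0,0,-0.06,0,0,0,10],[0,0,-0.09,0,0,0,10],[0,0,-0.12,0,0,0,10],[0,0,-0.14,0,0,0,10],[0,0,-0.14,0,0,0,10],[0,0,-0.14,0,0,0,10]],
  ],
)

```text
time: 8.7
eef_pos: [0.5213, -0.1172, 0.0769]
eef_rot: [-180.0, -0.0, 92.6]
wrist_force: [0.3, 0.1, -1.5]
gripper_width: 0.0214
grip_force: 31.3
```

Not touching yet, so I'll lower it in small steps.

Call:
carry_out(
  moves=[
    [[0,0,-0.01,0,0,0,10],[0,0,-0.02,0,0,0,10],[0,0,-0.03,0,0,0,10],[0,0,-0.03,0,0,0,10],[0,0,-0.03,0,0,0,10]],
  ],
)

```text
time: 9.12
eef_pos: [0.5213, -0.1172, 0.0757]
eef_rot: [-180.0, -0.0, 92.6]
wrist_force: [-0.7, 0.3, -2.2]
gripper_width: 0.0218
grip_force: 31.3
```

Call:
carry_out(
  moves=[
    [[0,0,-0.01,0,0,0,10],[0,0,-0.02,0,0,0,10],[0,0,-0.02,0,0,0,10],[0,0,-0.02,0,0,0,10]],
  ],
)

```text
time: 9.45
eef_pos: [0.5214, -0.1173, 0.0755]
eef_rot: [180.0, 0.0, 92.6]
wrist_force: [-2.1, 1.6, 5.6]
gripper_width: 0.0216
grip_force: 32.1
```

Call:
carry_out(
  moves=[
    [[0,0,-0.01,0,0,0,10],[0,0,-0.02,0,0,0,10],[0,0,-0.02,0,0,0,10],[0,0,-0.02,0,0,0,10]],
  ],
)

```text
time: 9.78
eef_pos: [0.5215, -0.1173, 0.0754]
eef_rot: [180.0, 0.0, 92.6]
wrist_force: [-4.6, 1.8, 13.0]
gripper_width: 0.0218
grip_force: 33.3
```

Contact came at TCP z = 0.0755, so the foot's underside is at 30 mm as expected. The arm gives about 9 N/mm. I'll ease off to about 5 N and slide out of the mouth.

Call:
carry_out(
  moves=[
    [[0,0,0.015,0,0,0,10],[0,0,0.028,0,0,0,10],[0,0,0.028,0,0,0,10],[0,0,0.028,0,0,0,10]],
  ],
)

```text
time: 10.12
eef_pos: [0.5214, -0.1173, 0.0754]
eef_rot: [180.0, 0.0, 92.6]
wrist_force: [-3.2, 0.8, 5.4]
gripper_width: 0.0215
grip_force: 32.2
```

Call:
carry_out(
  moves=[
    [[-0.001,0.03,0,0,0,0,10],[-0.003,0.07,0,0,0,0,10],[-0.005,0.12,0,0,0,0,10],[-0.007,0.17,0,0,0,0,10],[-0.009,0.22,0,0,0,0,10],[-0.011,0.27,0,0,0,0,10],[-0.013,0.32,0,0,0,0,10],[-0.014,0.36,0,0,0,0,10],[-0.016,0.39,0,0,0,0,10],[-0.016,0.4,0,0,0,0,10],[-0.016,0.4,0,0,0,0,10],[-0.016,0.4,0,0,0,0,10]],
  ],
)

```text
time: 11.12
eef_pos: [0.5209, -0.1012, 0.0755]
eef_rot: [180.0, 0.0, 92.6]
wrist_force: [0.5, -2.1, 5.2]
gripper_width: 0.0219
grip_force: 32.2
```

Call:
carry_out(
  moves=[
    [[-0.002,0.03,0.005,0,0,0,10],[-0.004,0.07,0.005,0,0,0,10],[-0.006,0.12,0.005,0,0,0,10],[-0.008,0.17,0.005,0,0,0,10],[-0.01,0.22,0.005,0,0,0,10],[-0.011,0.26,0.005,0,0,0,10],[-0.011,0.28,0.005,0,0,0,10],[-0.011,0.28,0.005,0,0,0,10],[-0.011,0.28,0.005,0,0,0,10]],
  ],
)

```text
time: 11.87
eef_pos: [0.5203, -0.0898, 0.0755]
eef_rot: [180.0, -0.0, 92.6]
wrist_force: [-0.9, -2.3, 5.0]
gripper_width: 0.0217
grip_force: 32.1
```

Call:
carry_out(
  moves=[
    [[-0.001,0.03,0,0,0,0,10],[-0.003,0.07,0,0,0,0,10],[-0.003,0.07,0,0,0,0,10],[-0.003,0.07,0,0,0,0,10]],
  ],
)

```text
time: 12.2
eef_pos: [0.5201, -0.087, 0.0755]
eef_rot: [180.0, -0.0, 92.6]
wrist_force: [0.7, -1.9, 4.4]
gripper_width: 0.0219
grip_force: 32.2
```

Call:
carry_out(
  moves=[
    [[-0.001,0.03,0,0,0,0,10],[-0.003,0.07,0,0,0,0,10],[-0.003,0.07,0,0,0,0,10],[-0.003,0.07,0,0,0,0,10]],
  ],
)

```text
time: 12.53
eef_pos: [0.52, -0.0842, 0.0755]
eef_rot: [180.0, -0.0, 92.6]
wrist_force: [-0.1, -2.2, 6.0]
gripper_width: 0.0219
grip_force: 32.2
```

Call:
carry_out(
  moves=[
    [[-0.001,0.03,0,0,0,0,10],[-0.003,0.07,0,0,0,0,10],[-0.003,0.07,0,0,0,0,10],[-0.003,0.07,0,0,0,0,10]],
  ],
)

```text
time: 12.87
eef_pos: [0.5199, -0.0814, 0.0755]
eef_rot: [180.0, -0.0, 92.6]
wrist_force: [0.3, -2.3, 6.1]
gripper_width: 0.0218
grip_force: 32.2
```

Call:
carry_out(
  moves=[
    [[-0.001,0.03,0.002,0,0,0,10],[-0.003,0.07,0.002,0,0,0,10],[-0.003,0.07,0.002,0,0,0,10],[-0.003,0.07,0.002,0,0,0,10]],
  ],
)

```text
time: 13.2
eef_pos: [0.5197, -0.0786, 0.0755]
eef_rot: [-180.0, -0.0, 92.6]
wrist_force: [-0.3, -0.9, 5.6]
gripper_width: 0.0219
grip_force: 32.2
```

Call:
carry_out(
  moves=[
    [[-0.001,0.03,0,0,0,0,10],[-0.003,0.07,0,0,0,0,10],[-0.003,0.07,0,0,0,0,10],[-0.003,0.07,0,0,0,0,10]],
  ],
)

```text
time: 13.53
eef_pos: [0.5196, -0.0758, 0.0755]
eef_rot: [-180.0, -0.0, 92.6]
wrist_force: [0.4, -2.6, 5.5]
gripper_width: 0.0216
grip_force: 32.1
```

Call:
carry_out(
  moves=[
    [[-0.001,0.03,0,0,0,0,10],[-0.003,0.07,0,0,0,0,10],[-0.003,0.07,0,0,0,0,10],[-0.003,0.07,0,0,0,0,10]],
  ],
)

```text
time: 13.87
eef_pos: [0.5195, -0.073, 0.0755]
eef_rot: [-180.0, -0.0, 92.6]
wrist_force: [0.5, -0.9, 4.6]
gripper_width: 0.0214
grip_force: 32.1
```

Call:
carry_out(
  moves=[
    [[-0.001,0.03,0,0,0,0,10],[-0.003,0.07,0,0,0,0,10],[-0.003,0.07,0,0,0,0,10],[-0.003,0.07,0,0,0,0,10]],
  ],
)

```text
time: 14.2
eef_pos: [0.5194, -0.0702, 0.0755]
eef_rot: [-180.0, -0.0, 92.6]
wrist_force: [0.7, -1.2, 4.2]
gripper_width: 0.0218
grip_force: 32.1
```

Call:
carry_out(
  moves=[
    [[-0.001,0.03,0,0,0,0,10],[-0.003,0.07,0,0,0,0,10],[-0.003,0.07,0,0,0,0,10],[-0.003,0.07,0,0,0,0,10]],
  ],
)

```text
time: 14.53
eef_pos: [0.5193, -0.0674, 0.0755]
eef_rot: [-180.0, -0.0, 92.6]
wrist_force: [0.1, -0.6, 4.2]
gripper_width: 0.0216
grip_force: 32.1
```

Call:
carry_out(
  moves=[
    [[-0.001,0.03,0,0,0,0,10],[-0.003,0.07,0,0,0,0,10],[-0.003,0.07,0,0,0,0,10],[-0.003,0.07,0,0,0,0,10]],
  ],
)

```text
time: 14.87
eef_pos: [0.5191, -0.0646, 0.0755]
eef_rot: [-180.0, -0.0, 92.6]
wrist_force: [-1.1, -1.0, 5.1]
gripper_width: 0.0215
grip_force: 32.1
```

Call:
carry_out(
  moves=[
    [[-0.001,0.03,0,0,0,0,10],[-0.003,0.07,0,0,0,0,10],[-0.003,0.07,0,0,0,0,10],[-0.003,0.07,0,0,0,0,10]],
  ],
)

```text
time: 15.2
eef_pos: [0.519, -0.0618, 0.0755]
eef_rot: [-180.0, -0.0, 92.6]
wrist_force: [0.4, -0.1, 3.1]
gripper_width: 0.0217
grip_force: 32.0
```

Call:
carry_out(
  moves=[
    [[-0.001,0.03,0,0,0,0,10],[-0.003,0.07,0,0,0,0,10],[-0.003,0.07,0,0,0,0,10],[-0.003,0.07,0,0,0,0,10]],
  ],
)

```text
time: 15.53
eef_pos: [0.5189, -0.059, 0.0755]
eef_rot: [-180.0, -0.0, 92.6]
wrist_force: [0.4, -0.7, 3.6]
gripper_width: 0.0217
grip_force: 32.0
```

Call:
carry_out(
  moves=[
    [[-0.001,0.03,0,0,0,0,10],[-0.003,0.07,0,0,0,0,10],[-0.003,0.07,0,0,0,0,10],[-0.003,0.07,0,0,0,0,10]],
  ],
)

```text
time: 15.87
eef_pos: [0.5188, -0.0562, 0.0755]
eef_rot: [-180.0, -0.0, 92.6]
wrist_force: [0.6, -0.8, 3.2]
gripper_width: 0.0218
grip_force: 32.0
```

Call:
carry_out(
  moves=[
    [[-0.001,0.03,0,0,0,0,10],[-0.003,0.07,0,0,0,0,10],[-0.003,0.07,0,0,0,0,10],[-0.003,0.07,0,0,0,0,10]],
  ],
)

```text
time: 16.2
eef_pos: [0.5187, -0.0534, 0.0755]
eef_rot: [-180.0, -0.0, 92.6]
wrist_force: [0.9, -0.4, 2.6]
gripper_width: 0.0218
grip_force: 32.0
```

Call:
carry_out(
  moves=[
    [[-0.001,0.03,-0.003,0,0,0,10],[-0.003,0.07,-0.006,0,0,0,10],[-0.003,0.07,-0.006,0,0,0,10],[-0.003,0.07,-0.006,0,0,0,10]],
  ],
)

```text
time: 16.53
eef_pos: [0.5187, -0.0509, 0.0755]
eef_rot: [180.0, 0.0, 92.6]
wrist_force: [0.0, -3.3, 5.3]
gripper_width: 0.0218
grip_force: 32.2
```

Call:
carry_out(
  moves=[
    [[-0.001,0.03,0,0,0,0,10],[-0.003,0.07,0,0,0,0,10],[-0.003,0.07,0,0,0,0,10],[-0.003,0.07,0,0,0,0,10]],
  ],
)

```text
time: 16.87
eef_pos: [0.5186, -0.048, 0.0755]
eef_rot: [180.0, 0.0, 92.6]
wrist_force: [0.5, -2.9, 6.4]
gripper_width: 0.0215
grip_force: 32.2
```

Call:
carry_out(
  moves=[
    [[-0.001,0.03,0,0,0,0,10],[-0.003,0.07,0,0,0,0,10],[-0.003,0.07,0,0,0,0,10],[-0.003,0.07,0,0,0,0,10]],
  ],
)

```text
time: 17.2
eef_pos: [0.5185, -0.0452, 0.0755]
eef_rot: [180.0, 0.0, 92.6]
wrist_force: [-0.3, -3.3, 4.9]
gripper_width: 0.0213
grip_force: 32.2
```

Call:
carry_out(
  moves=[
    [[-0.001,0.03,0,0,0,0,10],[-0.003,0.07,0,0,0,0,10],[-0.003,0.07,0,0,0,0,10],[-0.003,0.07,0,0,0,0,10]],
  ],
)

```text
time: 17.53
eef_pos: [0.5184, -0.0424, 0.0755]
eef_rot: [180.0, 0.0, 92.6]
wrist_force: [0.1, -2.1, 5.6]
gripper_width: 0.0213
grip_force: 32.2
```

Call:
carry_out(
  moves=[
    [[-0.001,0.03,0,0,0,0,10],[-0.003,0.07,0,0,0,0,10],[-0.003,0.07,0,0,0,0,10],[-0.003,0.07,0,0,0,0,10]],
  ],
)

```text
time: 17.87
eef_pos: [0.5183, -0.0396, 0.0754]
eef_rot: [180.0, 0.0, 92.6]
wrist_force: [0.7, -2.8, 5.0]
gripper_width: 0.0215
grip_force: 32.2
```

Call:
carry_out(
  moves=[
    [[-0.001,0.03,0,0,0,0,10],[-0.003,0.07,0,0,0,0,10],[-0.003,0.07,0,0,0,0,10],[-0.003,0.07,0,0,0,0,10]],
  ],
)

```text
time: 18.2
eef_pos: [0.5182, -0.0368, 0.0755]
eef_rot: [180.0, 0.0, 92.6]
wrist_force: [0.5, -2.3, 5.0]
gripper_width: 0.0218
grip_force: 32.2
```

Call:
carry_out(
  moves=[
    [[-0.001,0.03,0,0,0,0,10],[-0.003,0.07,0,0,0,0,10],[-0.003,0.07,0,0,0,0,10],[-0.003,0.07,0,0,0,0,10]],
  ],
)

```text
time: 18.53
eef_pos: [0.518, -0.034, 0.0755]
eef_rot: [180.0, 0.0, 92.6]
wrist_force: [1.0, -1.5, 5.5]
gripper_width: 0.0216
grip_force: 32.2
```

Call:
carry_out(
  moves=[
    [[-0.001,0.03,0,0,0,0,10],[-0.003,0.07,0,0,0,0,10],[-0.003,0.07,0,0,0,0,10],[-0.003,0.07,0,0,0,0,10]],
  ],
)

```text
time: 18.87
eef_pos: [0.5179, -0.0312, 0.0755]
eef_rot: [180.0, 0.0, 92.6]
wrist_force: [0.4, -2.0, 6.1]
gripper_width: 0.0215
grip_force: 32.2
```

Call:
carry_out(
  moves=[
    [[-0.001,0.03,0,0,0,0,10],[-0.003,0.07,0,0,0,0,10],[-0.003,0.07,0,0,0,0,10],[-0.003,0.07,0,0,0,0,10]],
  ],
)

```text
time: 19.2
eef_pos: [0.5178, -0.0284, 0.0755]
eef_rot: [180.0, 0.0, 92.6]
wrist_force: [-0.0, -2.8, 5.3]
gripper_width: 0.0218
grip_force: 32.2
```

Call:
carry_out(
  moves=[
    [[-0.001,0.03,0,0,0,0,10],[-0.003,0.07,0,0,0,0,10],[-0.003,0.07,0,0,0,0,10],[-0.003,0.07,0,0,0,0,10]],
  ],
)

```text
time: 19.53
eef_pos: [0.5177, -0.0256, 0.0754]
eef_rot: [180.0, 0.0, 92.6]
wrist_force: [0.3, -2.1, 5.8]
gripper_width: 0.0216
grip_force: 32.2
```

Call:
carry_out(
  moves=[
    [[-0.001,0.03,0,0,0,0,10],[-0.003,0.07,0,0,0,0,10],[-0.003,0.07,0,0,0,0,10],[-0.003,0.07,0,0,0,0,10]],
  ],
)

```text
time: 19.87
eef_pos: [0.5176, -0.0228, 0.0755]
eef_rot: [180.0, 0.0, 92.6]
wrist_force: [0.1, -2.3, 5.3]
gripper_width: 0.022
grip_force: 32.2
```

Call:
carry_out(
  moves=[
    [[-0.001,0.03,0,0,0,0,10],[-0.003,0.07,0,0,0,0,10],[-0.003,0.07,0,0,0,0,10],[-0.003,0.07,0,0,0,0,10]],
  ],
)

```text
time: 20.2
eef_pos: [0.5174, -0.02, 0.0755]
eef_rot: [180.0, 0.0, 92.6]
wrist_force: [1.1, -2.0, 5.0]
gripper_width: 0.0216
grip_force: 32.2
```

Call:
carry_out(
  moves=[
    [[-0.001,0.03,0,0,0,0,10],[-0.003,0.07,0,0,0,0,10],[-0.003,0.07,0,0,0,0,10],[-0.003,0.07,0,0,0,0,10]],
  ],
)

```text
time: 20.53
eef_pos: [0.5173, -0.0171, 0.0754]
eef_rot: [180.0, 0.0, 92.6]
wrist_force: [-0.1, -2.1, 5.9]
gripper_width: 0.0215
grip_force: 32.2
```

Call:
carry_out(
  moves=[
    [[-0.001,0.03,0,0,0,0,10],[-0.003,0.07,0,0,0,0,10],[-0.003,0.07,0,0,0,0,10],[-0.003,0.07,0,0,0,0,10]],
  ],
)

```text
time: 20.87
eef_pos: [0.5171, -0.0143, 0.0754]
eef_rot: [180.0, 0.0, 92.6]
wrist_force: [-0.3, -2.1, 5.5]
gripper_width: 0.0214
grip_force: 32.2
```

Call:
carry_out(
  moves=[
    [[-0.001,0.03,0,0,0,0,10],[-0.003,0.07,0,0,0,0,10],[-0.003,0.07,0,0,0,0,10],[-0.003,0.07,0,0,0,0,10]],
  ],
)

```text
time: 21.2
eef_pos: [0.5169, -0.0113, 0.0753]
eef_rot: [180.0, -0.0, 92.6]
wrist_force: [0.6, -1.4, 4.6]
gripper_width: 0.0213
grip_force: 32.1
```

Call:
carry_out(
  moves=[
    [[-0.001,0.025,0,0,0,0,10],[-0.002,0.05,0,0,0,0,10],[-0.002,0.05,0,0,0,0,10],[-0.002,0.05,0,0,0,0,10]],
  ],
)

```text
time: 21.53
eef_pos: [0.5166, -0.0093, 0.0749]
eef_rot: [-180.0, -0.0, 92.6]
wrist_force: [0.8, -0.4, 0.5]
gripper_width: 0.0216
grip_force: 31.7
```

Call:
carry_out(
  moves=[
    [[-0.001,0.025,0,0,0,0,10],[-0.002,0.05,0,0,0,0,10],[-0.002,0.05,0,0,0,0,10],[-0.002,0.05,0,0,0,0,10]],
  ],
)

```text
time: 21.87
eef_pos: [0.5163, -0.0074, 0.0749]
eef_rot: [-179.9, -0.0, 92.6]
wrist_force: [0.4, -0.2, -2.6]
gripper_width: 0.0216
grip_force: 31.3
```

Call:
carry_out(
  moves=[
    [[-0.001,0.025,0,0,0,0,10],[-0.002,0.05,0,0,0,0,10],[-0.002,0.05,0,0,0,0,10],[-0.002,0.05,0,0,0,0,10]],
  ],
)

```text
time: 22.2
eef_pos: [0.5166, -0.0055, 0.0752]
eef_rot: [-180.0, -0.0, 92.6]
wrist_force: [-0.1, -0.4, -2.0]
gripper_width: 0.0217
grip_force: 31.3
```

The press force vanished (Fz ≈ the pin's own weight), so the foot is over the groove. I'll lower it gently.

Call:
carry_out(
  moves=[
    [[0,0,-0.015,0,0,0,10],[0,0,-0.03,0,0,0,10],[0,0,-0.045,0,0,0,10],[0,0,-0.045,0,0,0,10]],
  ],
)

```text
time: 22.53
eef_pos: [0.5166, -0.0056, 0.0733]
eef_rot: [-180.0, -0.0, 92.6]
wrist_force: [0.5, -0.7, -1.7]
gripper_width: 0.0219
grip_force: 31.3
```

Call:
carry_out(
  moves=[
    [[0,0,-0.02,0,0,0,10],[0,0,-0.04,0,0,0,10],[0,0,-0.05,0,0,0,10],[0,0,-0.05,0,0,0,10]],
  ],
)

```text
time: 22.87
eef_pos: [0.5166, -0.0056, 0.0713]
eef_rot: [-180.0, -0.0, 92.6]
wrist_force: [-0.6, 0.4, -2.1]
gripper_width: 0.022
grip_force: 31.3
```

Call:
carry_out(
  moves=[
    [[0,0,-0.02,0,0,0,10],[0,0,-0.04,0,0,0,10],[0,0,-0.05,0,0,0,10],[0,0,-0.05,0,0,0,10]],
  ],
)

```text
time: 23.2
eef_pos: [0.5166, -0.0056, 0.0694]
eef_rot: [-180.0, -0.0, 92.6]
wrist_force: [0.7, -0.3, -2.2]
gripper_width: 0.0218
grip_force: 31.3
```

Call:
carry_out(
  moves=[
    [[0,0,-0.015,0,0,0,10],[0,0,-0.03,0,0,0,10],[0,0,-0.04,0,0,0,10],[0,0,-0.04,0,0,0,10]],
  ],
)

```text
time: 23.53
eef_pos: [0.5166, -0.0056, 0.0678]
eef_rot: [-180.0, -0.0, 92.6]
wrist_force: [1.1, -0.6, -1.3]
gripper_width: 0.0218
grip_force: 31.3
```

Call:
carry_out(
  moves=[
    [[0,0,-0.01,0,0,0,10],[0,0,-0.02,0,0,0,10],[0,0,-0.02,0,0,0,10],[0,0,-0.02,0,0,0,10]],
  ],
)

```text
time: 23.87
eef_pos: [0.5167, -0.0056, 0.0675]
eef_rot: [180.0, 0.0, 92.6]
wrist_force: [-2.3, 0.6, 4.2]
gripper_width: 0.0213
grip_force: 32.1
```

Bottom reached exactly 8 mm below the bar's top. I'll ease the press, open, check, and then rise.

Call:
carry_out(
  moves=[
    [[0,0,0.012,0,0,0,10],[0,0,0.012,0,0,0,10],[0,0,0.012,0,0,0,22],[0,0,0.012,0,0,0,24],[0,0,0.012,0,0,0,27],[0,0,0.012,0,0,0,32],[0,0,0.012,0,0,0,40],[0,0,0.012,0,0,0,45],[0,0,0.012,0,0,0,45],[0,0,0.012,0,0,0,45],[0,0,0.012,0,0,0,45],[0,0,0.012,0,0,0,45]],
  ],
)

```text
time: 24.87
eef_pos: [0.5167, -0.0056, 0.0675]
eef_rot: [180.0, 0.0, 92.6]
wrist_force: [0.9, 0.8, -0.4]
gripper_width: 0.0449
grip_force: 0.0
```

Call:
carry_out(
  moves=[
    [[0,0,0.1,0,0,0,45],[0,0,0.3,0,0,0,45],[0,0,0.6,0,0,0,45],[0,0,1.0,0,0,0,45],[0,0,1.5,0,0,0,45],[0,-0.2,2.0,0,0,0,45],[0,-0.5,2.4,0,0,0,45],[0,-0.8,2.7,0,0,0,45],[0,-1.0,2.9,0,0,0,45],[0,-1.1,3.0,0,0,0,45],[0,-1.1,3.0,0,0,0,45],[0,-1.1,3.0,0,0,0,45],[0,-1.1,3.0,0,0,0,45]],
  ],
)

```text
time: 25.95
eef_pos: [0.5163, -0.0491, 0.1868]
eef_rot: [-179.9, -0.0, 92.6]
wrist_force: [-0.2, 0.7, -0.5]
gripper_width: 0.045
grip_force: 0.0
```

```bash
python3 - <<'E'
from h import *
s=arm.observe();pose=(s["eef_pos"],s["eef_rot"]);print(s["time"],pose,s["wrist_force"])
im=arm.get_image("wrist")[:,:,::-1].copy();cv2.imwrite("pics/w4.png",im)
for n,z in [("handle top",.106),("handle bottom",.064)]:
    for y in [-.0071]: print(n,proj(np.array([[.5168+a,y+b,z] for a in(-.011,.011) for b in (-.011,.011)]),pose).round(1).tolist())
E
```

```text
25.95 (array([ 0.51631519, -0.04909409,  0.18680482]), array([-1.79921974e+02, -3.88935149e-02,  9.26022368e+01])) [-0.15297971  0.67749823 -0.5422981 ]
handle top [[299.3, 199.6], [300.7, 164.1], [335.1, 201.2], [337.3, 165.8]]
handle bottom [[301.6, 187.0], [302.8, 156.8], [332.0, 188.4], [333.7, 158.3]]
```

View pics/w4.png

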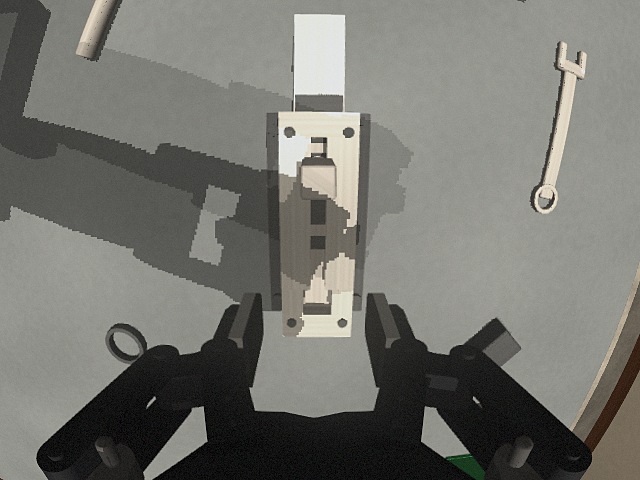

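The picture shows the handle top at about (301–336, 164–200), where it is predicted for an upright pin with its foot on the groove floor. The open gripper is clear of it. I'll check the dowel in the top view and hand in.

```bash
python3 - <<'E'
from h import *
arm.get_image("top")
print([(round(d["score"],2),np.round(d["point"]).tolist()) for d in arm.recognise("dowel","top")[:5]])
s=arm.observe();print(s["time"],s["wrist_force"],s["dq"])
print(arm.sign_off())
E
```

```text
[(0.74, [187.0, 306.0]), (0.65, [196.0, 260.0]), (0.61, [213.0, 306.0]), (0.56, [156.0, 262.0]), (0.43, [237.0, 217.0])]
26.1 [ 0.30509281  0.20736541 -0.29705355] [-0.11655045 -0.13355826 -0.16475813 -0.14415913  0.02627129  0.00887857]
the job is handed in; nothing more can be done
None
```

The pin is released, standing upright with its foot fully down in the groove about 111 mm from the mouth; the dowel still stands in the rest block, and the job was handed in at about 26 s of the 72 s (no verdict was returned).

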